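# Squeeze-test printed scissor clamps and sort stock from repair

## Task

Squeeze the two handles of each of the three printed scissor clamps together to find out whether its hinge moves or came off the printer fused. Lay every clamp that closes, squeezed shut, side by side and flat in the deep stock box, and lay every clamp that will not close flat in the shallow repair tray. Set them down rather than drop them, the same way up as you found them, and leave the mug, the glue bottle and the pen box where they are.

Things in the scene. Friction and masses are not known exactly. Their poses are not given: they have to be found in the camera images.
- clamp_a_pivot (a point): Printed grey scissor clamp A (plier shape, two arms crossing at a pivot, lying flat, 20 mm thick, 144 mm long, about 90 g; all clamps look the same): centre of its pivot, half-way up (10 mm above its underside). z up; x lies along the first arm, towards the jaws. The jaws reach 46 mm ahead of the pivot and the handles 99 mm behind it.
- clamp_a_grip1 (a point): Clamp A: centre of the first handle, half-way up, 55 mm behind the pivot. Each handle is a straight bar 10 mm wide and 20 mm tall from 15 to 92 mm behind the pivot, with a 14 mm round knob at its end. The pair spans 22 mm over the outsides when closed, about 46 to 54 mm here when open as found.
- clamp_a_grip2 (a point): Clamp A: the same point on the second handle. Half-way between the two points is where to squeeze, along the line joining them. The two points are 12 mm apart when the clamp is fully closed and 36 to 44 mm apart as found. No spring: a free hinge closes under about 3 N on the handles and stays where it is left; a fused one does not yield to any gripper (about 20 N is ample).
- clamp_b_pivot (a point): Printed grey scissor clamp B (plier shape, two arms crossing at a pivot, lying flat, 20 mm thick, 144 mm long, about 90 g; all clamps look the same): centre of its pivot, half-way up (10 mm above its underside). z up; x lies along the first arm, towards the jaws. The jaws reach 46 mm ahead of the pivot and the handles 99 mm behind it.
- clamp_b_grip1 (a point): Clamp B: centre of the first handle, half-way up, 55 mm behind the pivot. Each handle is a straight bar 10 mm wide and 20 mm tall from 15 to 92 mm behind the pivot, with a 14 mm round knob at its end. The pair spans 22 mm over the outsides when closed, about 46 to 54 mm here when open as found.
- clamp_b_grip2 (a point): Clamp B: the same point on the second handle. Half-way between the two points is where to squeeze, along the line joining them. The two points are 12 mm apart when the clamp is fully closed and 36 to 44 mm apart as found. No spring: a free hinge closes under about 3 N on the handles and stays where it is left; a fused one does not yield to any gripper (about 20 N is ample).
- clamp_c_pivot (a point): Printed grey scissor clamp C (plier shape, two arms crossing at a pivot, lying flat, 20 mm thick, 144 mm long, about 90 g; all clamps look the same): centre of its pivot, half-way up (10 mm above its underside). z up; x lies along the first arm, towards the jaws. The jaws reach 46 mm ahead of the pivot and the handles 99 mm behind it.
- clamp_c_grip1 (a point): Clamp C: centre of the first handle, half-way up, 55 mm behind the pivot. Each handle is a straight bar 10 mm wide and 20 mm tall from 15 to 92 mm behind the pivot, with a 14 mm round knob at its end. The pair spans 22 mm over the outsides when closed, about 46 to 54 mm here when open as found.
- clamp_c_grip2 (a point): Clamp C: the same point on the second handle. Half-way between the two points is where to squeeze, along the line joining them. The two points are 12 mm apart when the clamp is fully closed and 36 to 44 mm apart as found. No spring: a free hinge closes under about 3 N on the handles and stays where it is left; a fused one does not yield to any gripper (about 20 N is ample).
- stock: Stock box: the DEEP open-topped white plastic box, 210 x 180 mm outside, walls 45 mm high and 5 mm thick, floor 5 mm, blank paper card on its front end, fixed to the desk. Origin: centre of its underside; x along its 210 mm length, z up. Room for two closed clamps side by side, lengthwise.
- repair: Repair tray: the SHALLOW open aluminium tray, 210 x 180 mm outside, walls only 15 mm high and 5 mm thick, floor 5 mm, fixed to the desk. Origin: centre of its underside; x along its 210 mm length, z up.
- mug: Bystander: white mug, 80 mm wide, 95 mm tall; origin at the centre of its underside.
- glue: Bystander: glue bottle, 44 mm wide, 110 mm tall; origin at the centre of its underside.
- pen_box: Bystander: open orange printed pen box, 60 x 110 x 50 mm; origin at the centre of its underside.

How it is judged:
By the outcome, as a careful person would: the job done as asked, in the order asked, and still so for the second after the job is handed in, with the robot touching nothing.
It also fails if it takes over 69 s, if anything falls off the work surface, if the arm or the gripper's body presses on something with over 40 N, if the wrist force passes 120 N, or if a joint passes its speed limit or range.

## Robot

A 6-joint arm with a two-finger parallel gripper is mounted at the origin on the work surface. World frame = base frame: x ahead of the robot, y to its left, z up, the work surface at z = 0. Lengths are in m, angles in rad, forces in N, time in s.
With the tool pointing down it reaches from about 0.225 to 0.875 m from the base axis. Payload 3.4 kg.
Tool frame: the origin (TCP) lies on the centre line of the jaws, within the pads' length; the fingertips stand 17 mm ahead of it and the grasp point (between the pads) lies 2 mm behind it; z points along the fingers, y is the line along which they close (so a half turn about z gives the same grasp; the last joint's range is limited). The gripper opens to 85 mm and grips with 20 to 120 N. Pads are 22 mm wide; open, the fingers measure 114 mm over their backs; the gripper's body (76 mm by 85 mm) begins 54 mm behind the grasp point. The pads swing forward as they close: fully open they stand 13 mm farther back than shut.
Start: joints at [0.985, 0.276, 1.505, -0, 1.361, -0.121], TCP at [0.258, 0.514, 0.248] pointing down, gripper open.
Joint ranges: [-2.89, 2.89], [-0.75, 2.08], [0.22, 2.7], [-1.18, 4.32], [0.11, 2.71], [-2.7, 2.7]. Speed limits (rad/s): [2.57, 2.57, 3.14, 3.14, 3.14, 3.14].

## Interface

Orientations are given as a unit quaternion [w, x, y, z].
In Python, from rig import manip gives the robot as it stands.
- The arm moves only by the tool move_arm, never from a script. Its argument "steps" is one flat list of numbers, 7 for each row, row after row: the turn, a rotation vector about the world's x, y, z normalised to -1 to 1, where 1 is 360 degrees, then the shift along the world's x, y, z normalised to -1 to 1, where 1 is 1 m, then the opening, from -1 (shut) to 1 (fully open). A call has exactly 10 rows; each row is the pose to reach, as a shift and turn from the pose commanded when the call began, turning the shorter way round; what a row does not reach only later rows make up. A row lasts 1/10 s, in which the tool goes at most 50 mm and 8.59 degrees, less where a joint would pass 70% of its speed; a pose out of reach is approached as far as the arm can. A call with a number of a shift or a turn outside -1 to 1 is refused whole. A call with a gripper value outside its range is refused whole. The fingers move at their own pace and stop on an object; "squeeze" is the grip in N (left out, the last holds). Time passes only in rows, so rows that repeat a pose let the fingers close, or fill a call up. It gives the time, the measured TCP pose, the force, the opening and the grip force at its end, in the units of the state.
- manip.get_state(): the state, without advancing time (a new reading comes with each control period).
- manip.get_image(name): name is "scene" or "top" or "wrist"; returns a dict with "pixels" (384x512x3 uint8, blue, green, red), "fx", "fy", "cx", "cy" (pixels), "R" (3x3) and "t" (3): a world point X has camera coordinates R X + t. Camera axes: x right, y down, z forward; pixel columns grow to the right and rows downward; lengths in m; the calibration is good to about 2 mm. A picture is of the moment at which its call begins. There is no depth.
- manip.sign_off(): hands the job in; it is judged then, once.
The state is a dict: "clock": time; "qpos": joint angles; "qd": joint speeds; "effort": joint torques, N m; "position": TCP position; "ee_rot": TCP orientation; "contact_force": force on the tool from outside, world axes, zero at the start; "moment": the same for the moment, N m; "width": finger opening in m; "gripper_force": force on a finger pad.
Only numpy, scipy, OpenCV 4.12 (cv2) and the standard library are available. Lean on these libraries where they do the work, as an engineer would, in place of code of your own. Each camera call takes 0.05 s, during which the arm holds its last target. There are 200 camera calls.

## Working session

There is one attempt and no reset: what is moved stays moved. The work goes in short steps, Python scripts to look and compute and a tool call to move; the robot and the scene stay as the last step left them, time stands still between calls to the robot, and variables do not carry over. Pictures are saved under pics/ and viewed, at most 11 in all, crops included, and the job is handed in when it is done.

Besides the shell and the picture viewer there is one more tool, called after "Call:" as name(argument=value, ...), one argument or row to a line, values as JSON. move_arm: Moves the arm, as the interface text tells. Scaled input: -1 to 1 covers 1 m each way for a shift and 360 degrees each way for a turn. Its arguments: {"type":"object","properties":{"steps":{"type":"array"},"squeeze":{"type":"number"}},"required":["steps"]}

```bash
mkdir -p pics; cat > h.py <<'E'
import numpy as np, cv2, pickle
from rig import manip
def snap(n,f):
    im=manip.get_image(n); pickle.dump(im,open(f'pics/{f}.pkl','wb')); cv2.imwrite(f'pics/{f}.png',im['pixels']); return im
def load(f): return pickle.load(open(f'pics/{f}.pkl','rb'))
def ray(im,u,v,z):
    R=np.array(im['R']);t=np.array(im['t']); c=-R.T@t
    d=R.T@np.array([(u-im['cx'])/im['fx'],(v-im['cy'])/im['fy'],1]); return c+d*(z-c[2])/d[2]
def proj(im,X):
    p=np.array(im['R'])@np.array(X)+np.array(im['t']); return p[0]/p[2]*im['fx']+im['cx'],p[1]/p[2]*im['fy']+im['cy']
E
python3 - <<'E'
from h import *
a=snap('top','top0');b=snap('scene','sc0')
cv2.imwrite('pics/top0b.png',cv2.resize(a['pixels'],(800,600),interpolation=cv2.INTER_CUBIC))
print(a['R'],a['t'],a['fx'],manip.get_state())
E
```

```text
[[-0.02430377 -0.99964536 -0.01088452]
 [-0.99209958  0.02545787 -0.12284266]
 [ 0.12307619  0.00781299 -0.99236647]] [0.00734481 0.62776447 1.08126275] 369.1786949217594 {'clock': 0.1, 'qpos': array([ 9.84990188e-01,  2.76552254e-01,  1.50600680e+00,  4.17455243e-06,
        1.36071882e+00, -1.21012535e-01]), 'qd': array([-1.22943318e-03, -2.19952252e-03, -3.47502507e-03, -5.58558126e-05,
       -1.15650475e-03, -1.20175314e-03]), 'effort': array([ 3.02361223e-03, -4.17701948e+01, -2.46404868e+01,  1.06206537e-04,
        5.81230677e-03,  2.32728588e-06]), 'position': array([0.25749824, 0.51362067, 0.2475144 ]), 'ee_rot': array([-2.93541496e-04,  2.30310896e-01,  9.73116736e-01, -7.89830427e-04]), 'contact_force': array([ 0.58065477, -0.18275901,  0.02471809]), 'moment': array([ 0.02645477,  0.02778478, -0.05662832]), 'gripper_force': 0.0, 'width': 0.08538436039635218}
```

View pics/top0b.png

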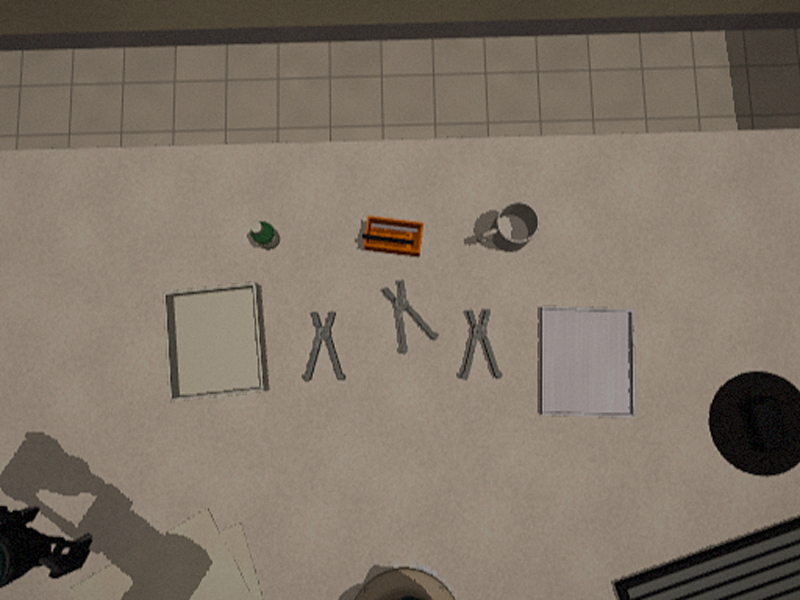

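View pics/sc0.png

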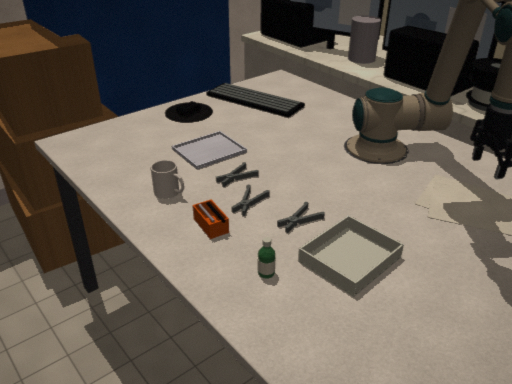

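The top view shows the stock box at (215,340), clamps at (323,340), (405,315) and (480,340), and the tray at (586,360). I'll enlarge the clamps.

```bash
python3 - <<'E'
from h import *
a=load('top0')['pixels']
c=a[172:252,188:328]; c=cv2.convertScaleAbs(c,alpha=1.6)
c=cv2.resize(c,(784,448),interpolation=cv2.INTER_CUBIC)
cv2.imwrite('pics/crop.png',c)
E
```

```text
(no output)
```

View pics/crop.png

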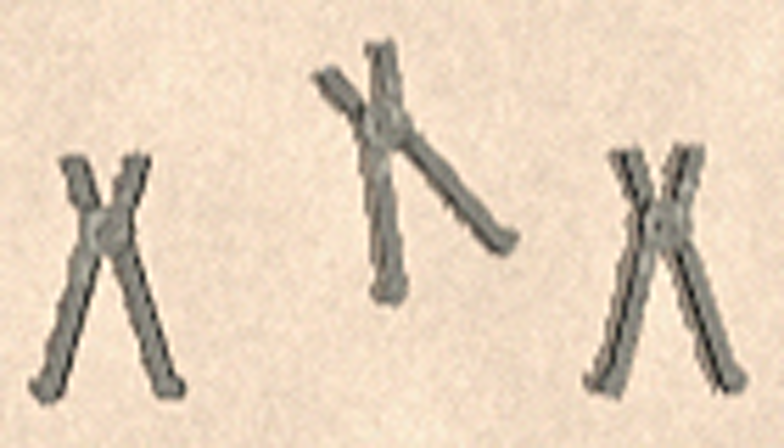

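Crop positions (crop px/5.6 + (188,172)):
- **Left clamp:** pivot (111,230), knobs (46,392) and (172,388).
- **Middle clamp:** pivot (386,127), knobs (388,290) and (507,242).
- **Right clamp:** pivot (668,225), knobs (602,384) and (734,381).

```bash
python3 - <<'E'
from h import *
im=load('top0'); np.set_printoptions(precision=4,suppress=True)
for n,P in dict(L=[(111,230),(46,390),(172,388)],M=[(386,127),(388,290),(507,242)],R=[(668,225),(602,384),(734,381)]).items():
    p,a,b=[ray(im,u/5.6+188-.4,v/5.6+172-.4,.02)[:2] for u,v in P]
    da=(a-p)/np.linalg.norm(a-p);db=(b-p)/np.linalg.norm(b-p)
    m=(p+.055*da+p+.055*db)/2; d=m-p
    print(n,'pivot',p,'len',np.linalg.norm(a-p),np.linalg.norm(b-p),'open deg',np.degrees(np.arccos(da@db)),'gripmid',m,'handle dir deg',np.degrees(np.arctan2(d[1],d[0])),'sep',.11*np.sin(np.arccos(da@db)/2))
for n,z,C in [('stock',.045,[(166,294),(260,284),(268,390),(172,398)]),('repair',.015,[(538,307),(632,311),(634,415),(539,415)])]:
    Q=np.array([ray(im,u/1.5625,v/1.5625,z)[:2] for u,v in C]); print(n,Q,Q.mean(0))
    for i in range(4):
        e=Q[(i+1)%4]-Q[i];print(np.linalg.norm(e),np.degrees(np.arctan2(e[1],e[0])))
for n,z,u,v in [('glue',.1,262,232),('pen',.05,394,235),('mug',.095,517,224)]: print(n,ray(im,u/1.5625,v/1.5625,z))
from scipy.spatial.transform import Rotation as Ro
q=manip.get_state()['ee_rot'];print(Ro.from_quat(np.r_[q[1:],q[0]]).as_matrix())
E
```

```text
L pivot [0.5547 0.144 ] len 0.09300159433079691 0.0922201681903675 open deg 43.31900512495424 gripmid [0.5036 0.1449] handle dir deg 178.9114068545955 sep 0.0405998935549851
M pivot [ 0.6075 -0.0078] len 0.08917728269620583 0.09132903022993101 open deg 45.57759437476542 gripmid [ 0.5605 -0.0269] handle dir deg -157.90545638755646 sep 0.04260688639491858
R pivot [ 0.5498 -0.1603] len 0.0935372370872497 0.09093489428679706 open deg 45.43998710774729 gripmid [ 0.4991 -0.1585] handle dir deg 177.9799974044228 sep 0.0424850735731103
stock [[0.6351 0.4467]
 [0.6499 0.2641]
 [0.4466 0.2477]
 [0.436  0.4301]] [0.5419 0.3472]
0.18315875651408728 -85.34589594963388
0.2039790623577155 -175.39774931302938
0.18266422870343543 93.33568450464631
0.19977642792937797 4.7568592416677395
repair [[ 0.5943 -0.278 ]
 [ 0.5817 -0.4619]
 [ 0.3811 -0.451 ]
 [ 0.3854 -0.2687]] [ 0.4856 -0.3649]
0.18433073275904877 -93.9102958868927
0.20088109310619287 176.89129571195411
0.1823106352341715 88.66144970532187
0.2091019016602261 -2.5362739906631337
glue [0.7397 0.2469 0.1   ]
pen [0.7388 0.002  0.05  ]
mug [ 0.7434 -0.2288  0.095 ]
[[-0.8939  0.4482 -0.0009]
 [ 0.4482  0.8939 -0.0014]
 [ 0.0002 -0.0017 -1.    ]]
```

Call:
move_arm(
  steps=[0, 0, 0.071, 0.246, -0.369, -0.09, 1, 0, 0, 0.071, 0.246, -0.369, -0.09, 1, 0, 0, 0.071, 0.246, -0.369, -0.09, 1, 0, 0, 0.071, 0.246, -0.369, -0.09, 1, 0, 0, 0.071, 0.246, -0.369, -0.09, 1, 0, 0, 0.071, 0.246, -0.369, -0.09, 1, 0, 0, 0.071, 0.246, -0.369, -0.09, 1, 0, 0, 0.071, 0.246, -0.369, -0.09, 1, 0, 0, 0.071, 0.246, -0.369, -0.09, 1, 0, 0, 0.071, 0.246, -0.369, -0.09, 1],
  squeeze=20,
)

```text
clock: 1.1
position: [0.5057, 0.141, 0.157]
ee_rot: [-0.0, 0.011, 1.0, -0.001]
contact_force: [0.3, 0.4, -0.2]
width: 0.0852
gripper_force: 0.0
```

```bash
python3 - <<'E'
from h import *
w=snap('wrist','w1');s=manip.get_state();print(s['clock'],s['position'],s['ee_rot'])
p=s['position'];print(proj(w,[.5036,.1449,.02]),proj(w,[.5547,.144,.02]),w['R'],w['t'])
E
```

```text
1.15 [0.50564513 0.14128479 0.15694423] [-4.03300683e-04  1.14481528e-02  9.99933941e-01 -9.43915401e-04]
(np.float64(259.1354079356978), np.float64(187.64664877108302)) (np.float64(259.1711943945462), np.float64(232.9875822995565)) [[ 0.02366998  0.99971762 -0.0020992 ]
 [ 0.9510254  -0.02186966  0.30833815]
 [ 0.30820517 -0.00929475 -0.9512745 ]] [-0.1520565  -0.49006042  0.13728473]
```

View pics/w1.png

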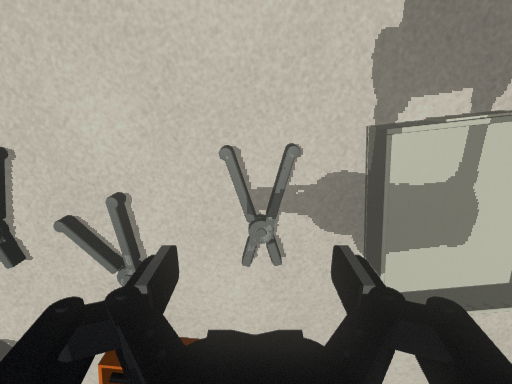

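Wrist view: pivot at (261,230), knobs at (227,153) and (292,150). This agrees with the estimate within 2 px.

```bash
cat >> h.py <<'E'
def clamp(im,P,a,b,z=.02):
    p,a,b=[ray(im,*q,z)[:2] for q in (P,a,b)]
    da=(a-p)/np.linalg.norm(a-p);db=(b-p)/np.linalg.norm(b-p)
    m=p+.0275*(da+db); d=m-p
    print('pivot',p.round(4),'mid',m.round(4),'dir',np.degrees(np.arctan2(d[1],d[0])).round(1),'open',np.degrees(np.arccos(da@db)).round(1))
E
python3 - <<'E'
from h import *
w=load('w1'); clamp(w,(261,230),(227,153),(292,150))
for u,v in [(369,126),(378,313)]: print(ray(w,u,v,.045))
clamp(w,(128,272),(118,201),(66,224)) 
E
```

```text
pivot [0.5512 0.146 ] mid [0.4997 0.1458] dir -179.7 open 41.4
[0.44325581 0.24022    0.045     ]
[0.64143057 0.27150247 0.045     ]
pivot [ 0.6003 -0.0065] mid [ 0.5527 -0.0238] dir -160.0 open 45.6
```

```bash
python3 - <<'E'
from h import *
w=load('w1'); d=w['fx']*.0852/155
R=np.array(w['R']);c=-R.T@w['t']
for u in(178,333): print(w['fx'],d, c+R.T@(d*np.array([(u-w['cx'])/w['fx'],(247-w['cy'])/w['fy'],1])))
E
```

```text
265.9090780011669 0.14616421577870592 [0.49827605 0.09852327 0.15114041]
265.9090780011669 0.14616421577870592 [0.50029273 0.18369921 0.15096156]
```

Call:
move_arm(
  steps=[0, 0, 0.002, -0.003, 0.001, -0.05, 1, 0, 0, 0.002, -0.003, 0.001, -0.1, 1, 0, 0, 0.002, -0.003, 0.001, -0.136, 1, 0, 0, 0.002, -0.003, 0.001, -0.136, 1, 0, 0, 0.002, -0.003, 0.001, -0.136, -1, 0, 0, 0.002, -0.003, 0.001, -0.136, -1, 0, 0, 0.002, -0.003, 0.001, -0.136, -1, 0, 0, 0.002, -0.003, 0.001, -0.136, -1, 0, 0, 0.002, -0.003, 0.001, -0.136, -1, 0, 0, 0.002, -0.003, 0.001, -0.136, -1],
  squeeze=20,
)

```text
clock: 2.15
position: [0.5022, 0.1468, 0.0249]
ee_rot: [0.002, 0.003, 1.0, 0.001]
contact_force: [-1.8, 3.3, 6.8]
width: 0.0567
gripper_force: 20.0
```

Call:
move_arm(
  steps=[0, 0, 0, 0, 0, 0, -1, 0, 0, 0, 0, 0, 0, -1, 0, 0, 0, 0, 0, 0, -1, 0, 0, 0, 0, 0, 0, -1, 0, 0, 0, 0, 0, 0, -1, 0, 0, 0, 0, 0, 0, -1, 0, 0, 0, 0, 0, 0, -1, 0, 0, 0, 0, 0, 0, -1, 0, 0, 0, 0, 0, 0, -1, 0, 0, 0, 0, 0, 0, -1],
  squeeze=20,
)

```text
clock: 3.15
position: [0.5022, 0.1468, 0.0249]
ee_rot: [0.002, 0.003, 1.0, 0.001]
contact_force: [-1.0, 2.6, 7.8]
width: 0.0567
gripper_force: 20.0
```

```bash
python3 - <<'E'
from h import *
w=snap('wrist','w2');print(manip.get_state()['position'])
E
```

```text
[0.50223516 0.14683779 0.02488757]
```

View pics/w2.png

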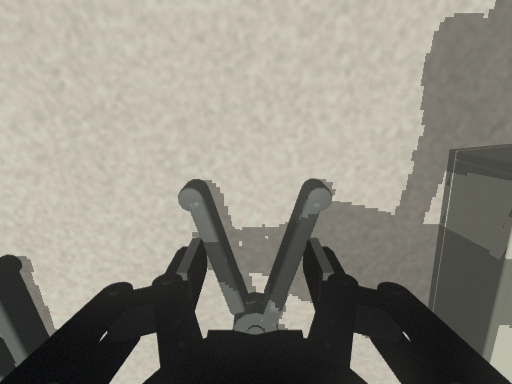

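Clamp L is fused: with 20 N the gap stays at 57 mm. In the picture it sits symmetrically between the pads, knobs at (193,197) and (317,197). I'll carry it to the tray.

Call:
move_arm(
  steps=[0, 0, 0, 0, 0, 0, -1, 0, 0, 0, 0, 0, 0.01, -1, 0, 0, 0, 0, 0, 0.03, -1, 0, 0, 0, 0, 0, 0.06, -1, 0, 0, 0, 0, 0, 0.09, -1, 0, 0, -0.002, 0, -0.04, 0.09, -1, 0, 0, -0.004, -0.01, -0.085, 0.09, -1, 0, 0, -0.006, -0.02, -0.13, 0.09, -1, 0, 0, -0.008, -0.03, -0.175, 0.09, -1, 0, 0, -0.008, -0.04, -0.22, 0.09, -1],
  squeeze=40,
)

```text
clock: 4.2
position: [0.4605, -0.0757, 0.1137]
ee_rot: [0.001, 0.028, 1.0, -0.0]
contact_force: [1.0, -1.2, -1.2]
width: 0.0552
gripper_force: 40.8
```

Call:
move_arm(
  steps=[0, 0, 0, 0, -0.045, 0, -1, 0, 0, 0, 0, -0.09, 0, -1, 0, 0, 0, 0, -0.135, 0, -1, 0, 0, 0, 0, -0.18, 0, -1, 0, 0, 0, 0, -0.225, 0, -1, 0, 0, 0, 0, -0.265, 0, -1, 0, 0, 0, 0, -0.295, 0, -1, 0, 0, 0, 0, -0.315, 0, -1, 0, 0, 0, -0.002, -0.32, 0, -1, 0, 0, 0, -0.002, -0.32, 0, -1],
)

```text
clock: 5.2
position: [0.4583, -0.3935, 0.1125]
ee_rot: [-0.0, 0.029, 1.0, 0.001]
contact_force: [0.1, -0.2, -2.3]
width: 0.0552
gripper_force: 40.8
```

```bash
python3 - <<'E'
from h import *
w=snap('wrist','w3');print(manip.get_state()['position'],manip.get_state()['qpos'])
E
```

```text
[ 0.45835641 -0.39255676  0.11240298] [-8.23902206e-01  4.20560158e-01  1.64097171e+00  8.29729619e-04
  1.08172665e+00 -2.33866163e+00]
```

View pics/w3.png

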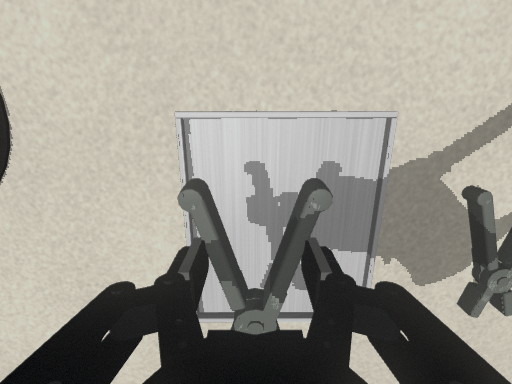

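The clamp is held level over the tray. The tray's near-edge corners are at (177,112) and (397,112).

```bash
python3 - <<'E'
from h import *
w=load('w3');p=ray(w,177,112,.015)[:2];q=ray(w,397,112,.015)[:2];e=q-p
e/=np.linalg.norm(e);x=np.array([e[1],-e[0]]);print(p,q,np.linalg.norm(q-p),np.degrees(np.arctan2(x[1],x[0])),'centre',(p+q)/2+.105*x)
E
```

```text
[ 0.37848043 -0.45123641] [ 0.3886216 -0.2763663] 0.17516392411467963 -3.3190121734683653 centre [ 0.48837489 -0.36988036]
```

Call:
move_arm(
  steps=[0, 0, 0, 0, 0, -0.03, -1, 0, 0, 0, 0, 0, -0.055, -1, 0, 0, 0, 0, 0, -0.068, -1, 0, 0, 0, 0, 0, -0.074, -1, 0, 0, 0, 0, 0, -0.078, -1, 0, 0, 0, 0, 0, -0.081, -1, 0, 0, 0, 0, 0, -0.083, -1, 0, 0, 0, 0, 0, -0.083, -1, 0, 0, 0, 0, 0, -0.083, -1, 0, 0, 0, 0, 0, -0.083, -1],
)

```text
clock: 6.25
position: [0.4592, -0.3943, 0.0303]
ee_rot: [0.001, 0.028, 1.0, -0.0]
contact_force: [-0.0, 1.4, 5.1]
width: 0.0551
gripper_force: 41.2
```

Call:
move_arm(
  steps=[0, 0, 0, 0, 0, 0, 0.6, 0, 0, 0, 0, 0, 0, 0.6, 0, 0, 0, 0, 0, 0, 0.6, 0, 0, 0, 0, 0, 0.03, 0.6, 0, 0, 0, 0, 0, 0.07, 0.6, 0, 0, 0.003, 0.01, 0.03, 0.11, 1, 0, 0, 0.003, 0.02, 0.08, 0.121, 1, 0, 0, 0.003, 0.03, 0.13, 0.121, 1, 0, 0, 0.003, 0.038, 0.18, 0.121, 1, 0, 0, 0.003, 0.038, 0.22, 0.121, 1],
  squeeze=20,
)

```text
clock: 7.25
position: [0.4974, -0.172, 0.1505]
ee_rot: [0.001, 0.019, 1.0, 0.0]
contact_force: [-0.3, -0.2, 0.6]
width: 0.0858
gripper_force: 0.0
```

Call:
move_arm(
  steps=[0, 0, 0, 0, 0.015, 0, 1, 0, 0, 0, 0, 0.015, 0, 1, 0, 0, 0, 0, 0.015, 0, 1, 0, 0, 0, 0, 0.015, 0, 1, 0, 0, 0, 0, 0.015, 0, 1, 0, 0, 0, 0, 0.015, 0, 1, 0, 0, 0, 0, 0.015, 0, 1, 0, 0, 0, 0, 0.015, 0, 1, 0, 0, 0, 0, 0.015, 0, 1, 0, 0, 0, 0, 0.015, 0, 1],
)

```text
clock: 8.25
position: [0.4968, -0.159, 0.1503]
ee_rot: [0.0, 0.019, 1.0, 0.0]
contact_force: [0.1, -0.6, 0.2]
width: 0.0857
gripper_force: 0.0
```

```bash
python3 - <<'E'
from h import *
w=snap('wrist','w4');print(manip.get_state()['position'],manip.get_state()['ee_rot'])
E
```

```text
[ 0.49674338 -0.15895005  0.15034783] [1.85207783e-06 1.87362889e-02 9.99824459e-01 4.30759190e-05]
```

View pics/w4.png

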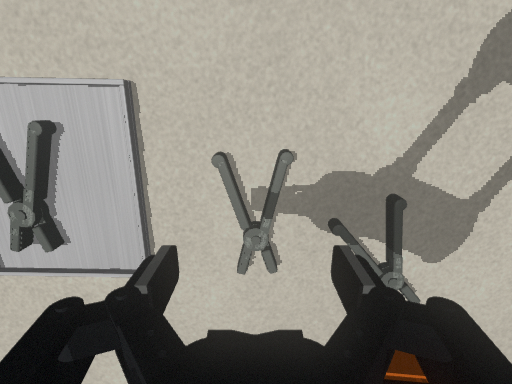

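Clamp L lies flat in the tray. Clamp R shows its pivot at (258,237) and knobs at (219,160) and (286,157).

```bash
python3 - <<'E'
from h import *
w=load('w4'); clamp(w,(258,237),(219,160),(286,157)); clamp(w,(393,280),(396,203),(337,225))
E
```

```text
pivot [ 0.5473 -0.1579] mid [ 0.496  -0.1592] dir -178.5 open 42.1
pivot [ 0.6065 -0.0083] mid [ 0.5592 -0.0297] dir -155.6 open 38.6
```

Call:
move_arm(
  steps=[0, 0, 0.005, 0, 0, -0.05, 1, 0, 0, 0.005, 0, 0, -0.1, 1, 0, 0, 0.005, 0, 0, -0.127, 1, 0, 0, 0.005, 0, 0, -0.127, 1, 0, 0, 0.005, 0, 0, -0.127, -1, 0, 0, 0.005, 0, 0, -0.127, -1, 0, 0, 0.005, 0, 0, -0.127, -1, 0, 0, 0.005, 0, 0, -0.127, -1, 0, 0, 0.005, 0, 0, -0.127, -1, 0, 0, 0.005, 0, 0, -0.127, -1],
  squeeze=20,
)

```text
clock: 9.3
position: [0.4979, -0.1597, 0.0251]
ee_rot: [0.002, 0.003, 1.0, -0.001]
contact_force: [-1.4, 0.4, 9.4]
width: 0.0207
gripper_force: 20.3
```

Call:
move_arm(
  steps=[0, 0, 0, 0, 0, 0, -1, 0, 0, 0, 0, 0, 0, -1, 0, 0, 0, 0, 0, 0, -1, 0, 0, 0, 0, 0, 0, -1, 0, 0, 0, 0, 0, 0, -1, 0, 0, 0, 0, 0, 0, -1, 0, 0, 0, 0, 0, 0, -1, 0, 0, 0, 0, 0, 0, -1, 0, 0, 0, 0, 0, 0, -1, 0, 0, 0, 0, 0, 0, -1],
  squeeze=20,
)

```text
clock: 10.3
position: [0.4979, -0.1597, 0.0251]
ee_rot: [0.002, 0.003, 1.0, -0.001]
contact_force: [-1.5, 1.6, 9.2]
width: 0.021
gripper_force: 20.3
```

Clamp R closes to 21 mm, so it goes to the stock box.

Call:
move_arm(
  steps=[0, 0, 0, 0, 0, 0, -1, 0, 0, 0, 0, 0, 0.01, -1, 0, 0, 0, 0, 0, 0.03, -1, 0, 0, 0, 0, 0, 0.06, -1, 0, 0, 0, 0, 0.01, 0.09, -1, 0, 0, 0, 0, 0.045, 0.11, -1, 0, 0, 0.004, 0, 0.09, 0.11, -1, 0, 0, 0.008, 0, 0.135, 0.11, -1, 0, 0, 0.012, 0, 0.18, 0.11, -1, 0, 0, 0.015, 0.005, 0.225, 0.11, -1],
  squeeze=40,
)

```text
clock: 11.3
position: [0.5005, 0.0677, 0.1338]
ee_rot: [-0.0, -0.044, 0.999, 0.0]
contact_force: [1.3, 0.4, -0.4]
width: 0.0197
gripper_force: 39.7
```

Call:
move_arm(
  steps=[0, 0, 0, 0.002, 0.045, 0, -1, 0, 0, 0, 0.004, 0.09, 0, -1, 0, 0, 0, 0.006, 0.135, 0, -1, 0, 0, 0, 0.008, 0.18, 0, -1, 0, 0, 0, 0.01, 0.225, 0, -1, 0, 0, 0, 0.01, 0.265, 0, -1, 0, 0, 0, 0.01, 0.295, 0, -1, 0, 0, 0, 0.01, 0.312, 0, -1, 0, 0, 0, 0.01, 0.317, 0, -1, 0, 0, 0, 0.01, 0.317, 0, -1],
)

```text
clock: 12.3
position: [0.5115, 0.3825, 0.1332]
ee_rot: [-0.0, -0.044, 0.999, -0.001]
contact_force: [-0.3, -0.6, -1.1]
width: 0.0201
gripper_force: 39.7
```

```bash
python3 - <<'E'
from h import *
w=snap('wrist','w5');print(manip.get_state()['position'],manip.get_state()['ee_rot'])
E
```

```text
[0.51155918 0.3817672  0.13319176] [-3.94243108e-04 -4.38982017e-02  9.99035716e-01 -6.56723440e-04]
```

View pics/w5.png

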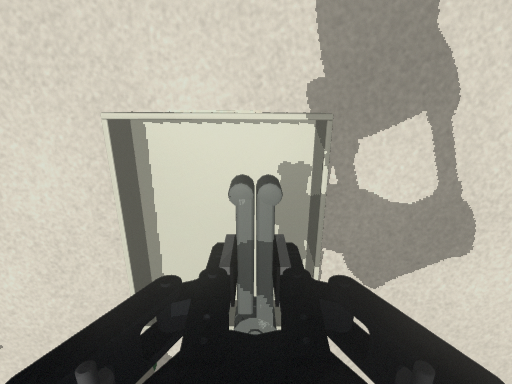

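The clamp is held closed over the right half of the box. The box's near-edge rim corners are at (102,114) and (332,116).

```bash
python3 - <<'E'
from h import *
w=load('w5');p=ray(w,102,114,.045)[:2];q=ray(w,332,116,.045)[:2];e=q-p
print(p,q,np.linalg.norm(e));e/=np.linalg.norm(e);x=np.array([e[1],-e[0]]);c=(p+q)/2+.105*x
print(np.degrees(np.arctan2(x[1],x[0])),'centre',c,'tool off x,y',(np.array([.5115,.382])-c)@x,(np.array([.5115,.382])-c)@e)
E
```

```text
[0.44700687 0.25895639] [0.43301169 0.43439281] 0.17599375382823026
4.561024586806009 centre [0.54467677 0.35502429] tool off x,y -0.030926571698265525 0.029528530582537148
```

Call:
move_arm(
  steps=[0, 0, 0, -0.001, 0.007, 0, -1, 0, 0, 0, -0.001, 0.007, -0.03, -1, 0, 0, 0, -0.001, 0.007, -0.06, -1, 0, 0, 0, -0.001, 0.007, -0.08, -1, 0, 0, 0, -0.001, 0.007, -0.09, -1, 0, 0, 0, -0.001, 0.007, -0.096, -1, 0, 0, 0, -0.001, 0.007, -0.1, -1, 0, 0, 0, -0.001, 0.007, -0.103, -1, 0, 0, 0, -0.001, 0.007, -0.104, -1, 0, 0, 0, -0.001, 0.007, -0.104, -1],
)

```text
clock: 13.35
position: [0.5114, 0.3903, 0.0303]
ee_rot: [0.001, -0.044, 0.999, 0.0]
contact_force: [0.2, -1.7, 1.3]
width: 0.0203
gripper_force: 40.0
```

Call:
move_arm(
  steps=[0, 0, 0, 0, 0, -0.001, -1, 0, 0, 0, 0, 0, -0.001, 0.1, 0, 0, 0, 0, 0, -0.001, 0.1, 0, 0, 0, 0, 0, -0.001, 0.1, 0, 0, 0, 0, 0, 0.03, 0.1, 0, 0, 0, 0, 0, 0.075, 0.1, 0, 0, 0, 0, 0, 0.121, 0.1, 0, 0, 0.01, 0.005, -0.045, 0.121, 1, 0, 0, 0.02, 0.01, -0.09, 0.121, 1, 0, 0, 0.03, 0.015, -0.135, 0.121, 1],
  squeeze=20,
)

```text
clock: 14.35
position: [0.5258, 0.254, 0.1507]
ee_rot: [0.001, -0.14, 0.99, 0.0]
contact_force: [0.2, -0.7, -1.0]
width: 0.0848
gripper_force: 0.0
```

Call:
move_arm(
  steps=[0, 0, 0.017, 0.032, -0.282, 0, 1, 0, 0, 0.017, 0.032, -0.282, 0, 1, 0, 0, 0.017, 0.032, -0.282, 0, 1, 0, 0, 0.017, 0.032, -0.282, 0, 1, 0, 0, 0.017, 0.032, -0.282, 0, 1, 0, 0, 0.017, 0.032, -0.282, 0, 1, 0, 0, 0.017, 0.032, -0.282, 0, 1, 0, 0, 0.017, 0.032, -0.282, 0, 1, 0, 0, 0.017, 0.032, -0.282, 0, 1, 0, 0, 0.017, 0.032, -0.282, 0, 1],
)

```text
clock: 15.35
position: [0.5575, -0.0256, 0.1503]
ee_rot: [-0.0, -0.191, 0.982, 0.0]
contact_force: [0.2, -0.8, 0.1]
width: 0.0857
gripper_force: 0.0
```

```bash
python3 - <<'E'
from h import *
w=snap('wrist','w6');print(manip.get_state()['position'],manip.get_state()['ee_rot'])
E
```

```text
[ 0.55756792 -0.02561766  0.15031955] [-6.39581138e-05 -1.91465424e-01  9.81499333e-01  2.16156626e-04]
```

View pics/w6.png

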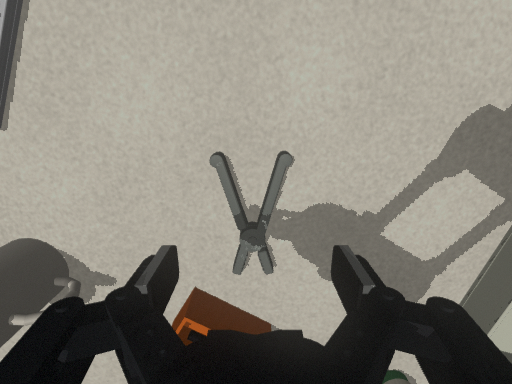

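Clamp M shows its pivot at (253,234) and knobs at (219,160) and (285,158).

```bash
python3 - <<'E'
from h import *
w=load('w6'); clamp(w,(253,234),(219,160),(285,158))
E
```

```text
pivot [ 0.6016 -0.0104] mid [ 0.5545 -0.0302] dir -157.2 open 43.5
```

Call:
move_arm(
  steps=[0, 0, 0.001, -0.002, -0.003, -0.05, 1, 0, 0, 0.001, -0.002, -0.003, -0.1, 1, 0, 0, 0.001, -0.002, -0.003, -0.126, 1, 0, 0, 0.001, -0.002, -0.003, -0.126, 1, 0, 0, 0.001, -0.002, -0.003, -0.126, -1, 0, 0, 0.001, -0.002, -0.003, -0.126, -1, 0, 0, 0.001, -0.002, -0.003, -0.126, -1, 0, 0, 0.001, -0.002, -0.003, -0.126, -1, 0, 0, 0.001, -0.002, -0.003, -0.126, -1, 0, 0, 0.001, -0.002, -0.003, -0.126, -1],
  squeeze=20,
)

```text
clock: 16.4
position: [0.5574, -0.0302, 0.0267]
ee_rot: [0.002, -0.194, 0.981, -0.001]
contact_force: [-1.3, 0.5, 6.2]
width: 0.0213
gripper_force: 19.7
```

Call:
move_arm(
  steps=[0, 0, 0, 0, 0, 0, -1, 0, 0, 0, 0, 0, 0, -1, 0, 0, 0, 0, 0, 0, -1, 0, 0, 0, 0, 0, 0, -1, 0, 0, 0, 0, 0, 0, -1, 0, 0, 0, 0, 0, 0, -1, 0, 0, 0, 0, 0, 0, -1, 0, 0, 0, 0, 0, 0, -1, 0, 0, 0, 0, 0, 0, -1, 0, 0, 0, 0, 0, 0, -1],
  squeeze=20,
)

```text
clock: 17.4
position: [0.5574, -0.0302, 0.0267]
ee_rot: [0.002, -0.194, 0.981, -0.001]
contact_force: [-0.2, 0.5, 6.5]
width: 0.021
gripper_force: 19.7
```

Clamp M closes too, so it goes in the stock box.

Call:
move_arm(
  steps=[0, 0, 0, 0, 0, 0, -1, 0, 0, 0, 0, 0, 0.01, -1, 0, 0, 0, 0, 0, 0.03, -1, 0, 0, 0, 0, 0, 0.06, -1, 0, 0, 0, 0, 0.01, 0.09, -1, 0, 0, -0.008, -0.005, 0.045, 0.11, -1, 0, 0, -0.016, -0.01, 0.09, 0.11, -1, 0, 0, -0.026, -0.02, 0.135, 0.11, -1, 0, 0, -0.036, -0.03, 0.18, 0.11, -1, 0, 0, -0.048, -0.041, 0.225, 0.11, -1],
  squeeze=40,
)

```text
clock: 18.4
position: [0.5144, 0.1967, 0.1356]
ee_rot: [0.001, -0.042, 0.999, 0.0]
contact_force: [0.5, 0.7, -0.7]
width: 0.0201
gripper_force: 39.4
```

Call:
move_arm(
  steps=[0, 0, 0, 0, 0.045, 0, -1, 0, 0, 0, 0, 0.085, 0, -1, 0, 0, 0, 0, 0.11, 0, -1, 0, 0, 0, 0, 0.12, 0, -1, 0, 0, 0, 0, 0.12, 0, -1, 0, 0, 0, 0, 0.12, 0, -1, 0, 0, 0, 0, 0.12, 0, -1, 0, 0, 0, 0, 0.12, 0, -1, 0, 0, 0, 0, 0.12, 0, -1, 0, 0, 0, 0, 0.12, 0, -1],
)

```text
clock: 19.4
position: [0.5149, 0.3144, 0.1344]
ee_rot: [-0.0, -0.044, 0.999, -0.0]
contact_force: [0.2, -0.1, -0.9]
width: 0.0203
gripper_force: 39.5
```

```bash
python3 - <<'E'
from h import *
w=snap('wrist','w7');print(manip.get_state()['position'],manip.get_state()['ee_rot'])
E
```

```text
[0.51487806 0.31457805 0.13437583] [ 5.25320946e-06 -4.37127445e-02  9.99044141e-01  1.91304926e-05]
```

View pics/w7.png

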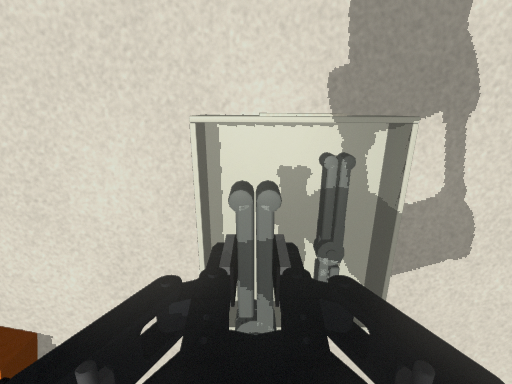

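The first clamp lies flat and closed on the right, knobs near (337,160). The second is clear of it and of the left wall, so I'll lower it.

Call:
move_arm(
  steps=[0, 0, 0, 0, 0, -0.03, -1, 0, 0, 0, 0, 0, -0.06, -1, 0, 0, 0, 0, 0, -0.08, -1, 0, 0, 0, 0, 0, -0.09, -1, 0, 0, 0, 0, 0, -0.096, -1, 0, 0, 0, 0, 0, -0.1, -1, 0, 0, 0, 0, 0, -0.102, -1, 0, 0, 0, 0, 0, -0.104, -1, 0, 0, 0, 0, 0, -0.104, -1, 0, 0, 0, 0, 0, -0.104, -1],
)

```text
clock: 20.45
position: [0.5154, 0.3153, 0.0319]
ee_rot: [0.001, -0.044, 0.999, 0.0]
contact_force: [-1.4, -0.6, 5.8]
width: 0.0203
gripper_force: 40.2
```

Call:
move_arm(
  steps=[0, 0, 0, 0, 0, 0, -1, 0, 0, 0, 0, 0, 0, 0.1, 0, 0, 0, 0, 0, 0, 0.1, 0, 0, 0, 0, 0, 0, 0.1, 0, 0, 0, 0, 0, 0.03, 0.1, 0, 0, 0, 0, 0, 0.075, 0.1, 0, 0, 0, 0, 0, 0.12, 0.1, 0, 0, 0, -0.05, 0, 0.16, 0.1, 0, 0, 0, -0.09, 0, 0.2, 0.1, 0, 0, 0, -0.12, 0, 0.22, 0.1],
  squeeze=20,
)

```text
clock: 21.45
position: [0.3991, 0.315, 0.2479]
ee_rot: [0.001, -0.044, 0.999, 0.0]
contact_force: [-0.9, 0.5, 0.1]
width: 0.0466
gripper_force: 0.0
```

Call:
move_arm(
  steps=[0, 0, 0, -0.1, 0, 0.03, 0.1, 0, 0, 0, -0.1, 0, 0.03, 0.1, 0, 0, 0, -0.1, 0, 0.03, 0.1, 0, 0, 0, -0.1, 0, 0.03, 0.1, 0, 0, 0, -0.1, 0, 0.03, 0.1, 0, 0, 0, -0.1, 0, 0.03, 0.1, 0, 0, 0, -0.1, 0, 0.03, 0.1, 0, 0, 0, -0.1, 0, 0.03, 0.1, 0, 0, 0, -0.1, 0, 0.03, 0.1, 0, 0, 0, -0.1, 0, 0.03, 0.1],
)

```text
clock: 22.45
position: [0.3001, 0.315, 0.2762]
ee_rot: [-0.0, -0.044, 0.999, -0.0]
contact_force: [-0.7, 0.4, 0.0]
width: 0.0471
gripper_force: 0.0
```

```bash
python3 - <<'E'
from h import *
snap('top','t8'); a=load('t8')['pixels'][120:280,90:420]
cv2.imwrite('pics/t8c.png',cv2.resize(cv2.convertScaleAbs(a,alpha=1.5),(792,384),interpolation=cv2.INTER_CUBIC))
E
```

```text
(no output)
```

View pics/t8c.png

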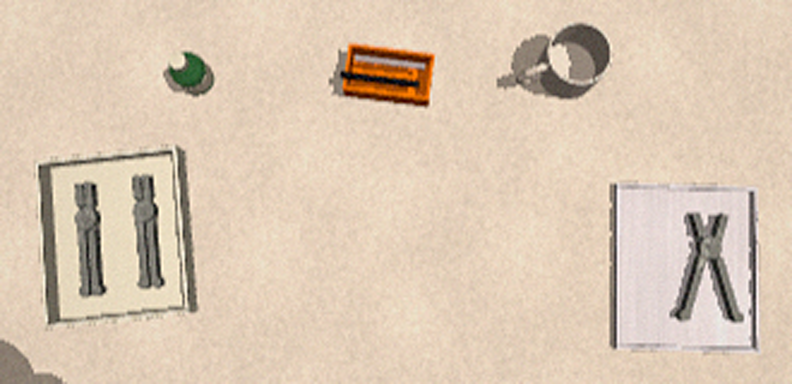

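Two closed clamps lie side by side in the stock box at (90,240) and (148,230), and the fused one lies flat in the tray at (707,265). The mug, glue bottle and pen box haven't moved.

```bash
python3 -c "
from rig import manip
print(manip.sign_off())"
```

```text
the job is handed in; nothing more can be done
None
```

Job handed in after about 22.5 s on the robot's clock: the two clamps that closed lie shut side by side in the stock box, the fused one lies flat in the repair tray, and the mug, glue bottle and pen box were not moved; no verdict was returned.

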